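# Load the dust-extraction bay and start it

### The arm

A 7-joint arm with a two-finger parallel gripper is mounted at the origin on the work surface. World frame = base frame: x ahead of the robot, y to its left, z up, the work surface at z = 0. Lengths are in mm, angles in degrees, forces in N, time in s.
With the tool pointing down it reaches from about 425 to 1025 mm from the base axis. Payload 9.4 kg.
Tool frame: the origin (TCP) lies between the finger pads; the fingertips stand 14 mm ahead of it and the grasp point (between the pads) lies 5 mm behind it (manip.tips_ahead is the distance from the TCP to the fingertips, in mm); z points along the fingers, y is the line along which they close (so a half turn about z gives the same grasp; the last joint's range is limited). The gripper opens to 93 mm and grips with 3 to 60 N. Pads are 15 mm wide; open, the fingers measure 128 mm over their backs; the gripper's body (75 mm by 188 mm) begins 65 mm behind the grasp point.
Start: joints at [68.142, 34.337, -0.143, 91.639, 0.103, 54.024, -4.572], TCP at [217.565, -691.585, 232.618] pointing down, gripper open.
Joint ranges: [-147.43, 147.43], [-19.82, 112.94], [-74.19, 73.91], [6.32, 146.72], [-59.91, 239.91], [6.04, 106.73], [-150.56, 150.56]. Speed limits (degrees/s): [127.2, 127.2, 172.46, 172.46, 180, 180, 180].

### API

Orientations are given as [roll, pitch, yaw] about the fixed x, y, z axes, in that order (R = Rz(yaw) Ry(pitch) Rx(roll)).
In Python, from cell import manip, grip, inverse_kinematics, observe, optics, ticket gives the robot as it stands. The module is installed in compiled form; this text tells all that it offers. Calls block until the motion is done:
- manip.move_pose(position, orientation): joint-space move of the TCP to a pose.
- manip.servo_line(position, orientation=None, v=150, threshold=None): straight line of the TCP; orientation=None keeps the orientation; v is the mean speed in mm/s. With threshold (N) it stops when the force on the tool has changed by that much, and returns True; else False.
- manip.movej(angles): joint-space move.
- grip(opening): opening from 0.0 (shut) to 1.0 (fully open); the grip force is fixed at half the most; returns when the fingers have stopped.
- manip.pause(seconds).
- inverse_kinematics(position, orientation): joint angles nearest the present ones, or None.
- observe(): the state.
- optics.capture(name): name is "scene" or "top"; returns (picture, depth): 420x560x3 uint8, red, green, blue; 420x560 float32, mm along the optical axis (not along the pixel's ray), 0 where there is no reading.
- optics.calibration(name): a dict with "fovy" (degrees; the focal length in pixels is half the picture's height over the tangent of half this angle, whatever the lens; pixels are square), "cx", "cy" (the principal point, pixels), "k1" (the pictures are not rectified: a ray, as slopes to the right and down, at radius r is drawn at 1 + k1 r^2 times it, then the intrinsics apply), "view" (4x4, takes a point from world to camera coordinates). Camera axes: x right, y down, z forward; pixel columns grow to the right and rows downward; lengths in mm; the calibration is good to about 2 mm. A picture is of the moment at which its call begins. calibration takes no time and is no camera call.
A pose or a line that the arm cannot do raises manip.PlanningError and nothing moves.
- ticket.close_job(): hands the job in; it is judged then, once.
Trained networks look in the newest picture that a camera, given by its name, has taken for a name from the list of things; names that differ only in an ending like _2 or _b are one class to them, and where a whole thing is asked for, a point or a joint stands for the part that bears it (a point fixed in the world has none). Each returns a list of dicts, best first, with "conf" (0 to 1); they miss things now and then, are a little off and sometimes report something else, mostly with a low value. They report only what shows in the picture. A call takes as long as a camera call. They do not tell look-alikes from the thing itself.
- optics.spot_in(camera, query): "bbox" ([centre column, centre row, width, height] as shares, 0 to 1, of the picture: columns of its width, rows of its height, round what is visible of it).
The state is a dict: "time": time; "qpos": joint angles; "qd": joint speeds; "joint_torque": joint torques, N m; "ee_pos": TCP position; "ee_rot": TCP orientation; "contact_force": force on the tool from outside, world axes, zero at the start; "ft_torque": the same for the moment, N m; "width": opening from 0.0 (shut) to 1.0 (fully open); "grip_force": force on a finger pad.
Only numpy, scipy, OpenCV 4.12 (cv2) and the standard library are available. Lean on these libraries where they do the work, as an engineer would, in place of code of your own. Each camera call takes 0.05 s, during which the arm holds its last target. There are 200 camera calls.

### The job

Get the extraction bay ready and running: slide the filter panel from its stand fully home in the slot on top of the hood, and push every work carrier on the bench along the lane and through the spring gate, right into the bay, so that the gate closes behind them. The carriers go in through the gate, flat on the bench, and are never lowered in over the bay's walls. When the filter and all the carriers are in and the gate is shut, throw the switch lever fully over, and leave the jar, hammer and screwdriver alone.

Things in the scene. Friction and masses are not known exactly. Their poses are not given: they have to be found in the camera images.
- bay: Extraction bay, fixed to the bench: a straight lane, the bench being its floor, along its own +y. Origin: on the bench in the middle of the gate opening, z up. Before the gate (y -110 to 0 mm) lies the infeed, behind it (y 0 to 266) the bay proper, open above, between grey walls 40 mm high, free from x -33 to +33 mm; it takes five carriers in a row. Then comes the hood.
- infeed (a point): Point on the bench in the middle of the infeed (bay frame 0, -55, 0 mm): two steel rails 20 mm high along y, 54 mm apart inside (x -27 to +27), open at the outer end and above. At y -8 to 0 mm stand two door posts 40 mm high, 54 mm free between them.
- gate_l (a joint): Spring gate, leaf on the lane's -x side, rad: 0 shut, 1.55 wide open. The gate has two white leaves, each 25 mm long, 4 thick, 6 to 40 mm above the bench, no lintel; vertical hinges at bay frame x -27, y 0 mm. They swing only inwards (free edges to the bay's +y) against light springs (0.3 N at the free edge, 1.2 N wide open) and shut by themselves once a carrier's rear is 30 mm past.
- gate_r (a joint): Spring gate, leaf on the lane's +x side, rad: 0 shut, 1.55 wide open. The gate has two white leaves, each 25 mm long, 4 thick, 6 to 40 mm above the bench, no lintel; vertical hinges at bay frame x +27, y 0 mm. They swing only inwards (free edges to the bay's +y) against light springs (0.3 N at the free edge, 1.2 N wide open) and shut by themselves once a carrier's rear is 30 mm past.
- slot_mouth (a point): Centre of the filter slot's mouth in the hood's top, 68 mm above the bench (bay frame 0, 288, 68 mm), axes as the bay's. Slot 94 mm (x) by 14 mm (y), 60 mm deep, sharp-edged. The grey hood closes the bay's end: y 266 to 314, x -63 to +63, 68 mm high; behind it a ribbed hose, 60 mm thick, runs on for 50 mm.
- filter: Filter panel, 0.15 kg: aluminium frame with grey felt, 90 wide (own x), 10 thick (own y), 60 mm high, with a black grip tab 36 wide and 10 thick amid its top edge, 60 to 87 mm above the underside. Origin: centre of the underside, z up. Either way round will do. Fully home, the frame is flush with the hood's top and only the tab stands out. It starts upright in its stand.
- stand: Wooden stand that holds the filter panel upright, fixed to the bench: block 110 x 38 x 45 high (mm) with a slot 94 (own x) by 14 (own y) mm whose floor is 8 mm above the bench, on a thin mat. Origin: on the bench under its centre.
- carrier1: Work carrier, about 0.14 kg: square brown wooden block 44 x 44 x 18 mm high, four small steel bushes in the corners of its top and, amid it, an upright square aluminium post 14 x 14 mm, 18 to 58 mm above the underside, to grip it by. Origin: centre of the underside, z up, x and y along the sides of block and post. All alike; 3 to 5 of the five are there.
- carrier2: Work carrier, about 0.14 kg: square brown wooden block 44 x 44 x 18 mm high, four small steel bushes in the corners of its top and, amid it, an upright square aluminium post 14 x 14 mm, 18 to 58 mm above the underside, to grip it by. Origin: centre of the underside, z up, x and y along the sides of block and post. All alike; 3 to 5 of the five are there.
- carrier3: Work carrier, about 0.14 kg: square brown wooden block 44 x 44 x 18 mm high, four small steel bushes in the corners of its top and, amid it, an upright square aluminium post 14 x 14 mm, 18 to 58 mm above the underside, to grip it by. Origin: centre of the underside, z up, x and y along the sides of block and post. All alike; 3 to 5 of the five are there.
- carrier4: Work carrier, about 0.14 kg: square brown wooden block 44 x 44 x 18 mm high, four small steel bushes in the corners of its top and, amid it, an upright square aluminium post 14 x 14 mm, 18 to 58 mm above the underside, to grip it by. Origin: centre of the underside, z up, x and y along the sides of block and post. All alike; 3 to 5 of the five are there.
- carrier5: Work carrier, about 0.14 kg: square brown wooden block 44 x 44 x 18 mm high, four small steel bushes in the corners of its top and, amid it, an upright square aluminium post 14 x 14 mm, 18 to 58 mm above the underside, to grip it by. Origin: centre of the underside, z up, x and y along the sides of block and post. All alike; 3 to 5 of the five are there.
- switch_base: Grey block of the extractor's switch, fixed to the bench, carrying the black lever. Origin: on the bench under its centre; own x is the direction in which the lever is thrown to switch on.
- switch (a joint): Lever angle, rad: 0 off (leaning to the block's -x), 1.0 on (thrown fully over to +x). It turns in a vertical plane about a pivot on the block and stays where it is left.
- switch_tip (a point): Centre of the 26 mm ball at the lever's tip, 80 mm from the pivot, which lies 22 mm above the bench over the block's centre. Off, the tip is 38 mm to the -x side, 92 mm up; on, 38 mm to the +x side. Turning it takes about 1 N.
- jar: Closed jar, 56 mm wide, 75 mm high; bystander, leave alone. Origin under its centre.
- hammer: Hammer lying on the bench; bystander, leave alone.
- screwdriver: Screwdriver lying on the bench; bystander, leave alone.
There are look-alikes about, which are no part of the job. What is shaped like the carrier2 but red is not meant.

How it is judged:
By the outcome, as a careful person would: the job done as asked, in the order asked, and still so for the second after the job is handed in, with the robot touching nothing.
Of carrier1, carrier2, carrier3, carrier4, carrier5 only 3 to 5 are there at a start; the rules pass over those that are not, and their reading is None.
At some moment in a run one of carrier1, carrier2, carrier3, carrier4, carrier5 may be knocked a few centimetres aside while the robot is not near it.
It also fails if it takes over 210 s, if anything falls off the work surface, if the arm or the gripper's body presses on something with over 40 N, if the wrist force passes 120 N, or if a joint passes its speed limit or range.

## Working session

There is one attempt and no reset: what is moved stays moved. The work goes in short steps, each a Python script; the robot and the scene stay as the last script left them, time stands still between calls to the robot, and variables do not carry over. Pictures are saved under pics/ and viewed, at most 14 in all, crops included, and the job is handed in when it is done.

```bash
mkdir -p pics; ls
cat > h.py <<'E'
import numpy as np, cv2
from cell import manip, grip, inverse_kinematics, observe, optics, ticket
def cal(n):
    c=optics.calibration(n); f=210/np.tan(np.radians(c["fovy"])/2); return c,f,np.array(c["view"])
def cloud(n,depth):
    c,f,V=cal(n); h,w=depth.shape
    u,v=np.meshgrid(np.arange(w),np.arange(h)); xd=(u-c["cx"])/f; yd=(v-c["cy"])/f
    x,y=xd.copy(),yd.copy()
    for _ in range(15):
        s=1+c["k1"]*(x*x+y*y); x,y=xd/s,yd/s
    P=np.stack([x*depth,y*depth,depth],-1)
    R,t=V[:3,:3],V[:3,3]
    W=(P-t)@R
    W[depth<=0]=np.nan
    return W
def proj(n,p):
    c,f,V=cal(n); q=V[:3,:3]@np.array(p,float)+V[:3,3]; x,y=q[:2]/q[2]; s=1+c["k1"]*(x*x+y*y)
    return np.array([c["cx"]+f*x*s,c["cy"]+f*y*s])
def shot(n,name=None):
    im,d=optics.capture(n)
    if name: cv2.imwrite(f"pics/{name}.png",im[:,:,::-1])
    return im,d,cloud(n,d)
E
python3 - <<'E'
from h import *
for n in("scene","top"):
    im,d,W=shot(n,n+"0"); np.savez("%s0.npz"%n,im=im,d=d,W=W)
    c,f,V=cal(n); print(n,c["fovy"],c["k1"],f,(-V[:3,:3].T@V[:3,3]).round(),V[2,:3].round(2))
    for q in("bay","filter","stand","carrier1","switch_base","switch_tip","gate_l","jar"):
        print(q,[(np.round(np.array(o["bbox"])*[560,420,560,420]).astype(int).tolist(),round(o["conf"],2)) for o in optics.spot_in(n,q)])
print(observe()["time"])
E
```

```text
pics
scene 42.5317494831532 -0.12289565992488156 539.5714887778222 [1369. -521.  823.] [-0.71  0.41 -0.57]
bay [([320, 268, 199, 106], 0.77)]
filter [([382, 179, 25, 26], 0.82), ([116, 286, 31, 54], 0.35)]
stand [([386, 199, 65, 42], 0.89)]
carrier1 [([166, 237, 26, 29], 0.94), ([314, 211, 16, 25], 0.91), ([177, 260, 31, 29], 0.74), ([319, 269, 200, 105], 0.73), ([123, 237, 23, 30], 0.68), ([213, 246, 27, 29], 0.61), ([280, 222, 23, 24], 0.54), ([276, 290, 5, 6], 0.33)]
switch_base []
switch_tip [([424, 203, 8, 29], 0.54)]
gate_l [([271, 282, 8, 20], 0.55)]
jar [([155, 317, 26, 43], 0.89)]
top 43.11682330155896 -0.15271568672463212 531.5263298603466 [ 347.   22. 1445.] [ 0.08  0.01 -1.  ]
bay [([289, 139, 172, 50], 0.75)]
filter [([177, 212, 11, 34], 0.64)]
stand [([181, 211, 39, 57], 0.67)]
carrier1 [([392, 252, 26, 20], 0.83), ([290, 221, 19, 17], 0.76), ([424, 274, 14, 17], 0.66), ([252, 224, 19, 16], 0.6), ([356, 220, 17, 19], 0.6), ([392, 218, 20, 18], 0.51)]
switch_base [([175, 152, 22, 28], 0.59)]
switch_tip []
gate_l []
jar [([429, 157, 25, 24], 0.76)]
0.9
```

```bash
cd pics; python3 -c "
import cv2
for n in('scene0','top0'): cv2.imwrite(n+'b.png',cv2.resize(cv2.imread(n+'.png'),(800,600),interpolation=cv2.INTER_CUBIC))"
```

```text
(no output)
```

View pics/scene0b.png

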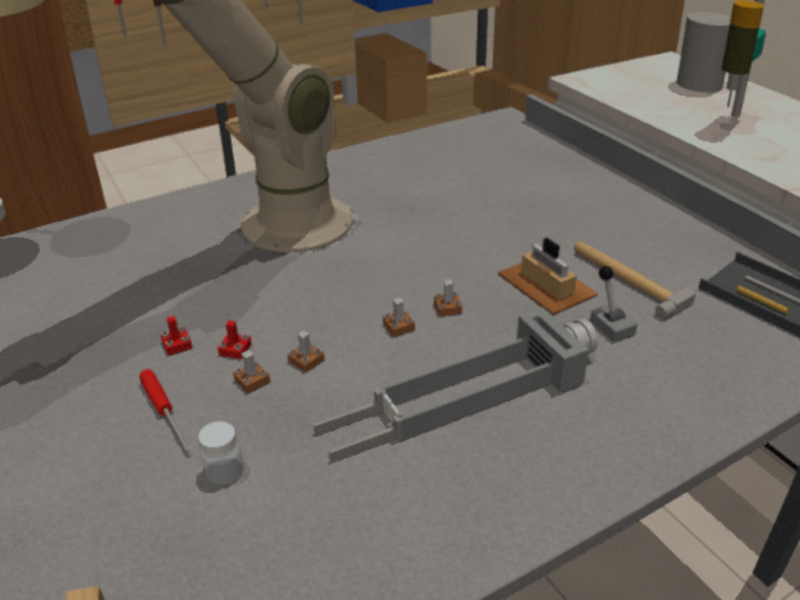

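View pics/top0b.png

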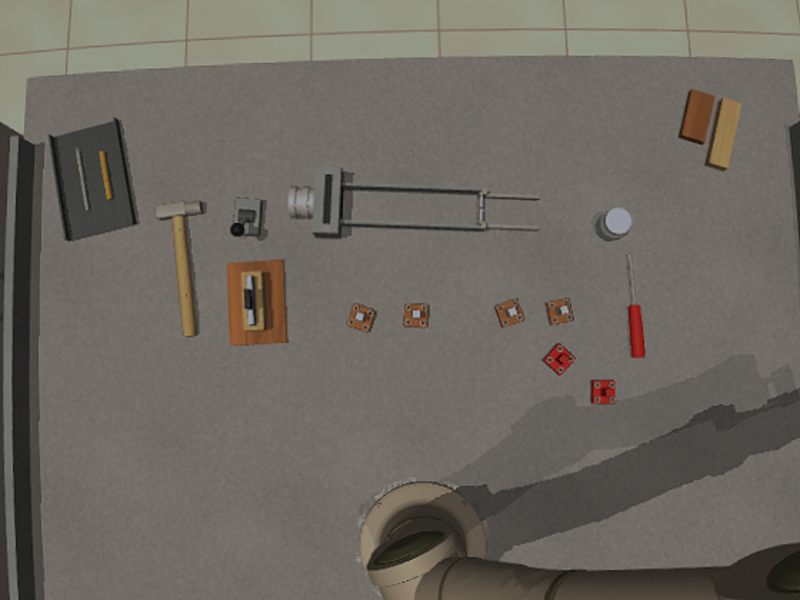

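The pictures show four brown carriers in the top view at (361,317), (416,315), (510,312) and (560,311). Two red look-alikes are at (559,359) and (603,392), and the bay's infeed opens to the right.

```bash
cat >> h.py <<'E'
def rect(pts): # mean-free min-area rect: centre, size, angle
    (c,s,a)=cv2.minAreaRect(pts[:,:2].astype(np.float32)); return np.round(c,1),np.round(s,1),round(a,1)
def comps(W,lo,hi,minn=8):
    z=W[...,2]; m=((z>lo)&(z<hi)).astype(np.uint8)
    n,l,st,ce=cv2.connectedComponentsWithStats(m,connectivity=8)
    return [(l==i) for i in range(1,n) if st[i,4]>=minn]
E
python3 - <<'E'
from h import *
D=np.load("top0.npz"); W=D["W"]; im=D["im"].astype(int); 
g=W[250:330,200:330].reshape(-1,3); print("bench",np.nanmedian(g[:,2]),np.nanstd(g[:,2]))
ok=(W[...,0]>350)&(W[...,0]<950)&(abs(W[...,1])<700)
Wm=np.where(ok[...,None],W,np.nan)
for m in comps(Wm,9,120):
    p=W[m]; print(rect(p),"n",m.sum(),"zmax",np.nanpercentile(p[:,2],[50,90,99]).round(),"rgb",im[m].mean(0).round(), "px",np.argwhere(m).mean(0).round())
E
python3 - <<'E'
from h import *
D=np.load("scene0.npz"); W=D["W"]
ok=(W[...,0]>350)&(W[...,0]<950)&(abs(W[...,1])<700)
g=W[ok]; g=g[abs(g[:,2])<6]; print("scene bench",np.median(g[:,2]),g[:,2].std())
Wm=np.where(ok[...,None],W,np.nan)
for m in comps(Wm,9,120):
    p=W[m]; print(rect(p),"n",m.sum(),"z",np.nanpercentile(p[:,2],[50,90,99]).round(),"px",np.argwhere(m).mean(0).round())
E
```

```text
bench 0.8791466423028574 3.0633916684164593
(array([ 819.1, -566.6]), array([ 53.2, 106.5]), 73.1) n 640 zmax [21. 25. 28.] rgb [104.  66.  40.] px [ 81. 488.]
(array([ 780.8, -618.2]), array([ 45.9, 146.9]), 73.9) n 757 zmax [26. 30. 33.] rgb [133. 109.  70.] px [ 94. 506.]
(array([732.4, 577.1]), array([220.9,  21.6]), 11.4) n 224 zmax [20. 25. 29.] rgb [45. 45. 44.] px [120.  86.]
(array([722.2, 660.6]), array([134.6,  13.6]), 15.1) n 99 zmax [13. 17. 19.] rgb [99. 94. 87.] px [126.  57.]
(array([727.4, 612.1]), array([102.1,  19.9]), 11.4) n 150 zmax [15. 19. 22.] rgb [115.  89.  43.] px [122.  74.]
(array([639.6,   1.6]), array([471. , 128.4]), 86.4) n 2532 zmax [43. 70. 74.] rgb [93. 92. 88.] px [142. 262.]
(array([623.2, 322.4]), array([53. , 86.2]), 85.8) n 521 zmax [ 28.  99. 109.] rgb [75. 75. 71.] px [152. 173.]
(array([544. , 432.6]), array([271. ,  92.5]), 13.6) n 1107 zmax [24. 29. 33.] rgb [125. 107.  78.] px [181. 127.]
(array([635.6, 694. ]), array([76.2,  7.9]), 10.5) n 80 zmax [20. 25. 28.] rgb [42. 42. 41.] px [156.  45.]
(array([ 595.9, -382. ]), array([54.6, 73.
[... 2691 characters left out ...]
ay([99.8, 19.6]), 11.0) n 145 z [14. 17. 19.] px [209. 534.]
(array([4.369e+02, 4.000e-01]), array([46.5, 45. ]), 88.0) n 297 z [19. 51. 58.] px [223. 279.]
(array([632.5,  -0. ]), array([477.9, 130.3]), 83.2) n 5309 z [33. 67. 70.] px [263. 339.]
(array([ 406.7, -270.5]), array([113.2,  54.1]), 0.0) n 534 z [19. 51. 59.] px [253. 171.]
(array([ 435.6, -176.9]), array([45.6, 46.2]), 17.9) n 370 z [20. 53. 60.] px [246. 213.]
(array([ 446.9, -417.8]), array([192.2,  24. ]), 2.3) n 435 z [21. 26. 28.] px [280. 112.]
(array([ 600.5, -378.2]), array([52.5, 53.5]), 46.3) n 1024 z [53. 76. 78.] px [316. 154.]
(array([ 720.6, -601.3]), array([42.9, 19.8]), 66.3) n 196 z [24. 27. 28.] px [416.  59.]
```

```bash
cat >> h.py <<'E'
def onplane(n,z,shape=(420,560)):
    """world xy where each pixel's ray meets height z"""
    A=cloud(n,np.full(shape,1000.)); c,f,V=cal(n); o=-V[:3,:3].T@V[:3,3]
    s=(z-o[2])/(A[...,2]-o[2]); return o+(A-o)*s[...,None]
E
python3 - <<'E'
from h import *
for n in("top","scene"):
    D=np.load(n+"0.npz"); W=D["W"]; im=D["im"].astype(int)
    zo={"top":2.,"scene":1.}[n]
    z=W[...,2]-zo; X,Y=W[...,0],W[...,1]
    bay=(X>560)&(X<730)&(Y>-260)&(Y<260)
    P=onplane(n,68); m=bay&(z>60)&(z<76)&(Y>120)&(Y<230); c=P[m]
    print(n,"hood",rect(c),c[:,:2].mean(0).round(1),m.sum())
    P=onplane(n,40); m=bay&(z>33)&(z<48)&(Y>-130)&(Y<125)
    p=P[m]; 
    mid=np.median(p[:,0])
    a=0.
    for it in range(5):
        r=p[:,0]-a*p[:,1]; lo,hi=np.percentile(r,[10,90]); k=r>(lo+hi)/2
        f1=np.polyfit(p[k,1],p[k,0],1); f0=np.polyfit(p[~k,1],p[~k,0],1); a=(f1[0]+f0[0])/2
    print("walls slope",f1.round(4),f0.round(4),"res",np.std(p[k,0]-np.polyval(f1,p[k,1])).round(2))
    P=onplane(n,20); m=bay&(z>13)&(z<26)&(Y<-100)&(Y>-240); print("rails",rect(P[m]))
    P=onplane(n,58)
    for cx,cy in((433,105),(436,1),(436,-175),(436,-270)):
        m=(abs(X-cx)<30)&(abs(Y-cy)<30)&(z>50)&(z<66); Q=onplane(n,18); b=(abs(X-cx)<32)&(abs(Y-cy)<32)&(z>13)&(z<23)
        print("post",P[m].mean(0)[:2].round(1),m.sum(),"block",rect(Q[b]))
    P=onplane(n,95); m=(abs(X-467)<40)&(abs(Y-305)<60)&(z>85); print("tab top",rect(P[m]),P[m].mean(0)[:2].round(1),m.sum())
    P=onplane(n,68); m=(abs(X-467)<70)&(abs(Y-305)<40)&(z>62)&(z<73); print("frame top",rect(P[m]),P[m].mean(0)[:2].round(1),m.sum())
    P=onplane(n,45); m=(abs(X-467)<80)&(abs(Y-305)<40)&(z>40)&(z<50); print("stand top",rect(P[m]),m.sum())
    P=onplane(n,92); m=(abs(X-600)<80)&(abs(Y-330)<60)&(z>78); print("ball",rect(P[m]),P[m].mean(0)[:2].round(1),m.sum())
    P=onplane(n,20); m=(abs(X-630)<60)&(abs(Y-325)<50)&(z>10)&(z<32); print("sw block",rect(P[m]),P[m].mean(0)[:2].round(1),np.median(z[m]))
im=cv2.imread("pics/top0.png"); cv2.imwrite("pics/c1.png",cv2.resize(im[110:240,150:400],(800,416),interpolation=cv2.INTER_CUBIC))
im=cv2.imread("pics/scene0.png"); cv2.imwrite("pics/c2.png",cv2.resize(im[160:320,210:460],(800,512),interpolation=cv2.INTER_CUBIC))
E
```

```text
top hood (array([650.6, 184.3]), array([ 89.2, 127.7]), 86.9) [650.3 169.8] 783
walls slope [8.740000e-02 6.743645e+02] [4.190000e-02 6.062664e+02] res 5.74
rails (array([ 626.6, -166.2]), array([134.8,  74.5]), 86.1)
post [433.  107.1] 31 block (array([432.8, 107.1]), array([43.6, 43.5]), 70.3)
post [435.5   3.4] 26 block (array([435.6,   2.6]), array([43.1, 43.1]), 88.7)
post [ 435.4 -173.8] 29 block (array([ 435.7, -174. ]), array([44. , 44.5]), 18.5)
post [ 436.6 -268.8] 32 block (array([ 436.5, -269.1]), array([44.1, 44.8]), 8.9)
tab top (array([467.1, 305.9]), array([10.4, 33.7]), 89.7) [466.6 306.2] 67
frame top (array([468.2, 305.7]), array([89.8, 10.1]), 1.9) [467.1 305.9] 89
stand top (array([467.8, 306.4]), array([110.9,  39.9]), 2.1) 333
ball (array([593.2, 326. ]), array([24.1, 23.7]), 88.3) [593.1 325.4] 81
sw block (array([630.3, 321.1]), array([54.5, 72.2]), 86.1) [634.8 317.7] 23.99897345783774
scene hood (array([654.9, 179.1]), array([ 97., 131.]), 87.6) [656.8 163.4] 842
walls slope [8.05000e-02 6.77582e+02] [3.300000e-02 6.075379e+02] res 6.21
rails (array([ 631.2, -168. ]), array([142.2,  90.4]), 87.1)
post [437.9 101.6] 28 block (array([436.3, 102.4]), array([44. , 49.9]), 69.5)
post [440.9  -1.5] 31 block (array([438.6,  -1.4]), array([46.1, 48.6]), 81.0)
post [ 437.9 -176.9] 44 block (array([ 435.9, -176.4]), array([50.7, 48.6]), 19.4)
post [ 439.3 -274.2] 41 block (array([ 438.3, -273.9]), array([51.1, 44.2]), 8.4)
tab top (array([471.5, 299.5]), array([18.1, 43.5]), 88.2) [472.5 299.5] 58
frame top (array([470.8, 303.2]), array([94.3, 19.7]), 1.1) [471.6 301.7] 98
stand top (array([470.3, 300.6]), array([114.8,  43.8]), 2.7) 238
ball (array([595.3, 320. ]), array([22. , 53.7]), 47.1) [595.3 321.1] 92
sw block (array([633.6, 317. ]), array([63.1, 83.3]), 85.4) [636.1 315.3] 23.58903523166802
```

View pics/c1.png

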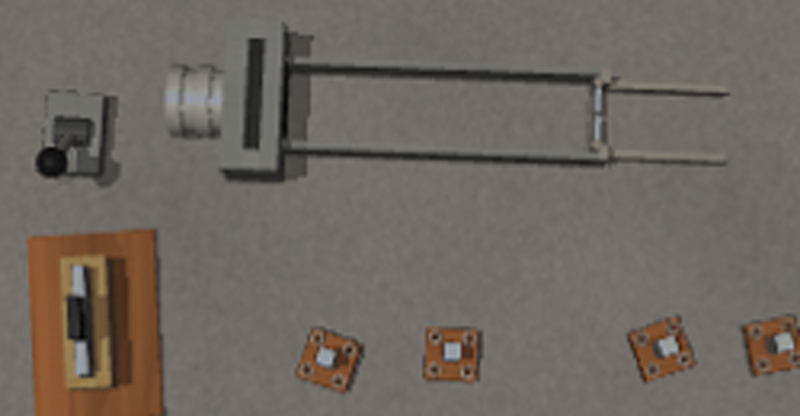

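View pics/c2.png

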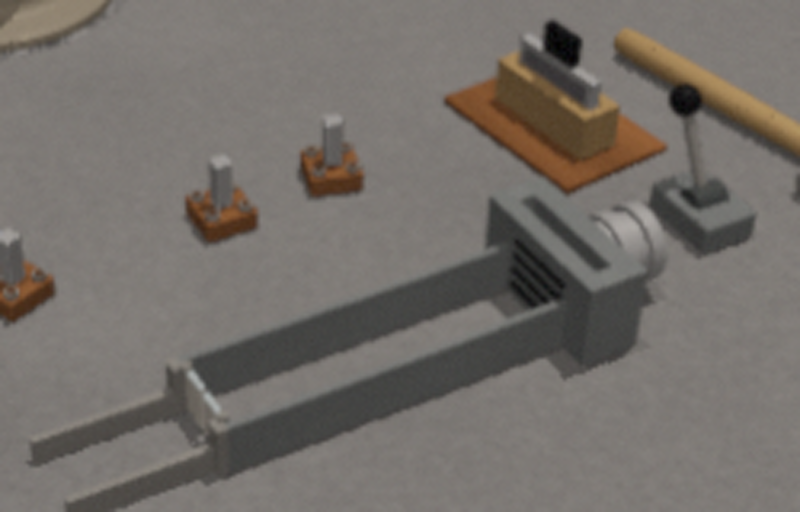

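Crops show the bay with the slot dark at (255,95) in c1, the gate shut at (600,115), and the filter upright in its stand. The lever leans toward (50,160), so "on" is world +x. I'll fit box models to both point clouds for sharper poses.

```bash
cat >> h.py <<'E'
from scipy.optimize import least_squares
# boxes: (x0,x1,y0,y1,z0,z1)
M={"bay":[(-63,63,266,281,0,68),(-63,63,295,314,0,68),(-63,-47,266,314,0,68),(47,63,266,314,0,68),(-39,-33,0,266,0,40),(33,39,0,266,0,40),(-32,-27,-110,0,0,20),(27,32,-110,0,0,20)],
 "carrier":[(-22,22,-22,22,0,18),(-7,7,-7,7,18,58)],
 "stand":[(-55,55,-19,19,0,45)],
 "filter":[(-45,45,-5,5,0,60),(-18,18,-5,5,60,87)]}
def sdf(b,p):
    b=np.array(b,float); c=(b[::2]+b[1::2])/2; h=(b[1::2]-b[::2])/2; q=abs(p-c)-h
    return np.linalg.norm(np.maximum(q,0),axis=-1)+np.minimum(q.max(-1),0)
def fit(W,kind,guess,zoff=0,pad=12,zmin=6):
    """guess x,y,yaw(deg) -> fitted x,y,yaw,dz,rms"""
    g=np.array(guess,float); bx=np.array(M[kind],float); base=zoff
    def loc(p,P):
        a=np.radians(p[2]); d=P-np.array([p[0],p[1],base+p[3]]); c,s=np.cos(a),np.sin(a)
        return np.stack([c*d[:,0]+s*d[:,1],-s*d[:,0]+c*d[:,1],d[:,2]],-1)
    P=W.reshape(-1,3); P=P[np.isfinite(P).all(1)]
    p=np.append(g,0.)
    for it in range(3):
        L=loc(p,P); near=(L[:,2]>zmin)&(L[:,0]>bx[:,0].min()-pad)&(L[:,0]<bx[:,1].max()+pad)&(L[:,1]>bx[:,2].min()-pad)&(L[:,1]<bx[:,3].max()+pad)&(L[:,2]<bx[:,5].max()+10)
        Q=P[near]
        r=least_squares(lambda q:np.min([sdf(b,loc(q,Q)) for b in bx],0),p,loss="soft_l1",f_scale=1.5,x_scale=[1,1,.5,1]); p=r.x
    return np.round(p,2),round(float(np.median(abs(r.fun))),2),len(Q)
E
python3 - <<'E'
from h import *
for n in("top","scene"):
    W=np.load(n+"0.npz")["W"]; print(n)
    print("bay",fit(W,"bay",(634,-110,-3)))
    for c in((433,105,-20),(436,1,-2),(436,-175,18),(436,-270,9)): print("car",fit(W,"carrier",c))
    print("stand",fit(W,"stand",(468,304,92),pad=5,zmin=15))
    print("filter",fit(W,"filter",(468,304,92),zoff=8,zmin=42,pad=4))
E
```

```text
top
bay (array([ 632.4 , -124.91,   -3.66,    2.42]), 1.36, 2325)
car (array([433.59, 107.69, -20.08,   2.66]), 1.5, 270)
car (array([435.79,   2.25,  -2.69,   2.33]), 1.79, 273)
car (array([ 435.17, -174.35,   17.16,    2.55]), 1.65, 272)
car (array([ 436.95, -269.24,    9.27,    2.95]), 1.71, 280)
stand (array([467.58, 342.93,  91.31,   2.14]), 1.84, 178)
filter (array([466.56, 320.05,  97.6 ,   3.43]), 1.17, 50)
scene
bay (array([ 632.73, -128.47,   -3.31,    0.75]), 1.02, 5239)
car (array([ 4.3323e+02,  1.0469e+02, -1.8240e+01, -3.0000e-02]), 1.26, 296)
car (array([ 4.3521e+02,  1.5000e+00, -3.2100e+00, -1.2000e-01]), 1.25, 320)
car (array([ 433.74, -175.65,   18.35,    1.57]), 1.04, 381)
car (array([ 434.49, -272.32,   11.46,    0.95]), 1.09, 378)
stand (array([468.28, 340.13,  92.58,   1.57]), 1.64, 208)
filter (array([468.6 , 299.96,  38.12,  -0.84]), 1.32, 133)
```

```bash
cat >> h.py <<'E'
def car(guess):
    """carrier pose, mean of both cameras' fresh fits (yaw folded to +-45)"""
    r=[]
    for n in("top","scene"):
        _,_,W=shot(n); p,e,k=fit(W,"carrier",guess); r.append(p); print(" ",n,p,e,k)
    return r
def tool(yaw): return [180,0,yaw]
def force(): return np.round(observe()["contact_force"],1)
E
python3 - <<'E'
from h import *
for n in("top","scene"):
    W=np.load(n+"0.npz")["W"]
    print("stand",fit(W,"stand",(468,305,2),pad=5,zmin=15)); print("filter",fit(W,"filter",(468,305,2),zoff=8,zmin=42,pad=4))
x,y,a=435,-272.,10.5
grip(0.5)
manip.move_pose([x,y,150],tool(a+90)); 
r=car((x,y,a)); 
manip.servo_line([x,y,39],v=150); grip(0.0); o=observe(); print("gripx",np.round(o["ee_pos"],2),np.round(o["ee_rot"],1),o["width"],o["grip_force"],force()); 
grip(0.4); manip.servo_line([x,y,80]); manip.move_pose([x,y,80],tool(a)); manip.servo_line([x,y,39]); grip(0.0); o=observe(); print("gripy",np.round(o["ee_pos"],2),np.round(o["ee_rot"],1),o["width"],o["grip_force"],force(),o["time"])
im,_,W=shot("scene","s1")
for n in("top","scene"): _,_,W=shot(n); print(fit(W,"carrier",(x,y,a)))
cv2.imwrite("pics/s1b.png",cv2.resize(cv2.imread("pics/s1.png")[190:330,60:300],(800,467)))
E
```

```text
stand (array([468.6 , 306.72,   2.21,   1.4 ]), 1.27, 492)
filter (array([468.48, 306.96,   1.67,   2.56]), 0.9, 202)
stand (array([4.6644e+02, 3.0448e+02, 2.5400e+00, 2.6000e-01]), 1.37, 609)
filter (array([466.61, 304.73,   2.17,  -1.22]), 1.07, 324)
  top [ 436.84 -269.37    9.15    2.64] 1.68 264
  scene [ 434.51 -272.11   10.48    0.89] 1.29 376
gripx [ 435.04 -272.12   39.23] [180.    0.  100.5] 0.14844120837885938 29.959214329719543 [-2.  -1.1  4.6]
gripy [ 435.23 -272.05   39.59] [180.   -0.   10.5] 0.14894222606272756 30.001262426376343 [-0.7  0.4  7.7] 8.0583
(array([ 426.36, -272.12,   12.12,    7.04]), 0.12, 5)
(array([ 436.34, -274.69,   15.54,    1.73]), 2.7, 525)
```

View pics/s1b.png

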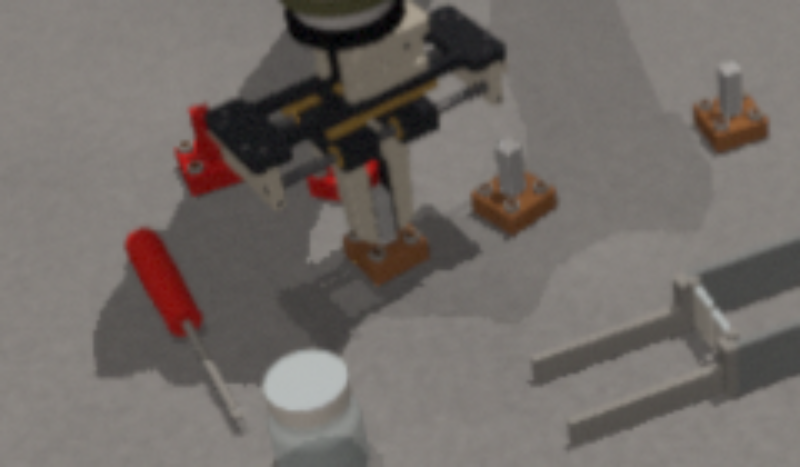

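The gripper holds the -272 carrier's post with the block flat on the bench. Next I carry it to the infeed's mouth, slide it in, and use it to probe the lane's sides and end.

```bash
cat >> h.py <<'E'
B=[632.5,-126.7,-3.45]
def bw(x,y,z=0,b=None):
    b=b or B; a=np.radians(b[2]); return [b[0]+x*np.cos(a)-y*np.sin(a),b[1]+x*np.sin(a)+y*np.cos(a),z]
def wb(p,b=None):
    b=b or B; a=np.radians(b[2]); d=np.array(p[:2])-b[:2]; return np.array([np.cos(a)*d[0]+np.sin(a)*d[1],-np.sin(a)*d[0]+np.cos(a)*d[1]])
E
python3 - <<'E'
from h import *
p=observe()["ee_pos"]; o=tool(B[2])
manip.servo_line([p[0],p[1],110]); print("held F",force(),observe()["width"])
manip.move_pose(bw(0,-142,110),o); manip.servo_line(bw(0,-142,48))
h=manip.servo_line(bw(0,-142,37.5),v=25,threshold=4); z=observe()["ee_pos"][2]; print("down",h,z,force())
z=max(z,38.5)+0.3
manip.servo_line(bw(0,-142,z),v=20)
print(manip.servo_line(bw(0,-60,z),v=60,threshold=12),force())
for s in(1,-1):
    h=manip.servo_line(bw(9*s,-60,z),v=20,threshold=4); print("side",s,h,wb(observe()["ee_pos"]).round(2),force()); manip.servo_line(bw(0,-60,z),v=30)
print(observe()["time"]); print(z)
E
```

```text
held F [-0.  -0.6 -0.4] 0.14850910844006612
down True 39.47873488921765 [-0.5 -0.6  6.1]
False [-1.1  0.9  0.1]
side 1 True [  4.69 -60.24] [-1.4 -0.1  4.6]
side -1 True [ -5.16 -59.94] [ 1.6 -1.  -0.1]
13.6833
39.778734889217645
```

Run:
```python
from h import *
z=39.8
print(manip.servo_line(bw(-.2,200,z),v=80,threshold=25),wb(observe()["ee_pos"]).round(2),force())
for s in(1,-1):
    h=manip.servo_line(bw(14*s,200,z),v=20,threshold=4); print("side",s,h,wb(observe()["ee_pos"]).round(2),force()); manip.servo_line(bw(0,200,z),v=40)
h=manip.servo_line(bw(0,252,z),v=25,threshold=6); print("end",h,wb(observe()["ee_pos"]).round(2),force())
manip.servo_line(bw(0,240,z),v=40); 
grip(0.36); manip.servo_line(bw(0,240,130),v=200); print(observe()["time"])
im,_,W=shot("scene","s2"); cv2.imwrite("pics/s2b.png",cv2.resize(im[190:330,60:460,::-1],(800,280)))
```

```text
False [ -0.21 199.71] [ 0.2 -0.3 -1. ]
side 1 True [ 11.12 200.02] [-0.5  1.3  4.7]
side -1 True [-10.68 199.95] [ 1.1 -0.4  0.2]
end True [-1.200e-01  2.428e+02] [-0.6 -1.1  3.9]
22.0417
```

View pics/s2b.png

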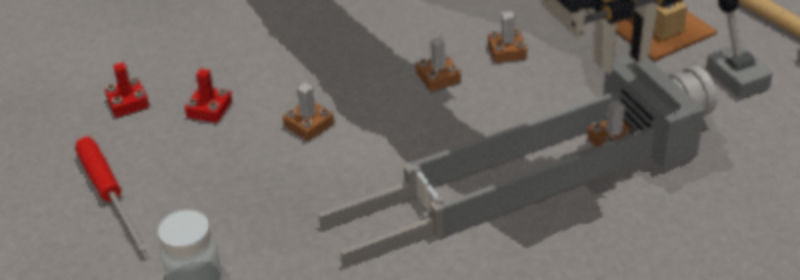

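```bash
sed -i 's/^B=.*/B=[632.37,-126.7,-3.55]/' h.py
python3 - <<'E'
from h import *
o=tool(B[2]); c=[]
manip.servo_line(bw(0,235,140),o,v=200); grip(0.0)
for y0,y1 in((232,262),(350,318)):
    manip.servo_line(bw(-52,y0,140),o,v=250); manip.servo_line(bw(-52,y0,59),v=200)
    h=manip.servo_line(bw(-52,y1,59),v=20,threshold=4); q=wb(observe()["ee_pos"]); c.append(q[1]); print(h,q.round(2),force())
    manip.servo_line(bw(-52,y0,59),v=60); manip.servo_line(bw(-52,y0,140),v=250)
print("mid",np.mean(c),"should be 290; span",np.diff(c),observe()["time"])
E
```

```text
True [-52.23 250.79] [-0.5 -1.2 -0. ]
True [-52.15 329.79] [0.7 1.2 1.8]
mid 290.28969421815503 should be 290; span [78.99103755] 29.025
```

```bash
sed -i 's/^B=.*/B=[632.37,-126.41,-3.55]/' h.py
cat >> h.py <<'E'
def feed(guess,yt):
    r=car(guess); x,y,a,_=np.mean(r,0)
    assert np.hypot(*(r[0]-r[1])[:2])<8 and np.hypot(x-guess[0],y-guess[1])<12, "moved?"
    grip(0.5); manip.move_pose([x,y,125],tool(a)); manip.servo_line([x,y,39.5],v=150); grip(0.0)
    w=observe()["width"]; assert .13<w<.17,w
    p=observe()["ee_pos"]; manip.servo_line([p[0],p[1],115],v=200); o=tool(B[2])
    manip.move_pose(bw(0,-142,115),o); manip.servo_line(bw(0,-142,48),v=200)
    h=manip.servo_line(bw(0,-142,37.5),v=25,threshold=4); z=observe()["ee_pos"][2]; z=max(z,38.5)+.3
    manip.servo_line(bw(0,-142,z),v=20)
    print("z",z,"pushed blocked:",manip.servo_line(bw(0,yt,z),v=80,threshold=25),wb(observe()["ee_pos"]).round(1),force())
    grip(0.36); manip.servo_line(bw(0,yt,140),v=200); print("t",observe()["time"])
E
python3 - <<'E'
from h import *
manip.move_pose([440,-110,200],tool(0))
feed((434.5,-175,17.7),193)
manip.move_pose([500,-80,200],tool(0))
im,_,W=shot("scene","s3"); cv2.imwrite("pics/s3b.png",cv2.resize(im[170:330,60:460,::-1],(800,320)))
for n in("top","scene"):
    _,_,W=shot(n)
    for c in((434.5,1.8,-3),(433.5,106,-19)): print(n,fit(W,"carrier",c))
E
```

```text
top [ 434.5 -175.    17.7    0. ] nan 0
  scene [ 433.74 -175.67   17.94    1.86] 1.09 371
z 39.98668247129592 pushed blocked: False [  0.  192.8] [-0.3 -0.1 -1.3]
t 41.3417
top (array([435.76,   1.71,  -1.29,   4.02]), 0.68, 31)
top (array([433.48, 107.08, -16.39,   2.24]), 1.5, 270)
scene (array([435.  ,   1.49,  -4.22,  -0.46]), 1.33, 321)
scene (array([ 4.3273e+02,  1.0551e+02, -1.6820e+01, -4.2000e-01]), 1.28, 295)
  return _methods._mean(a, axis=axis, dtype=dtype,
  ret = ret.dtype.type(ret / rcount)
```

View pics/s3b.png

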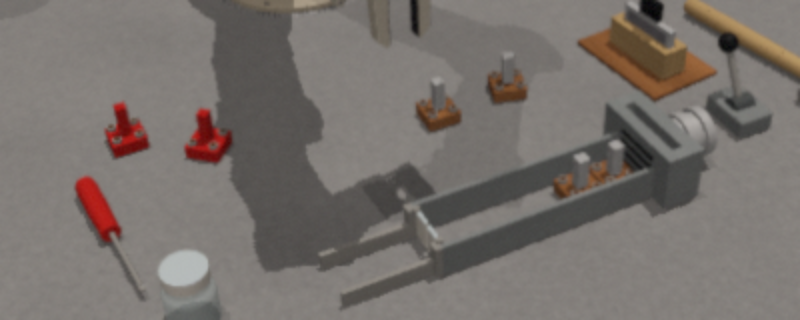

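Two carriers are in the bay and the gate at (430,225) is shut. I'll feed the other two.

Run:
```python
from h import *
manip.move_pose([560,-330,220],tool(0))
feed((435.2,1.6,-3),146)
manip.move_pose([560,-330,220],tool(0))
feed((433.1,106.2,-17),99)
manip.move_pose([560,-330,250],tool(0))
im,_,W=shot("scene","s4"); cv2.imwrite("pics/s4b.png",cv2.resize(im[150:340,60:480,::-1],(800,362)))
_,_,W2=shot("top","t4")
for n,w in(("top",W2),("scene",W)): print(n,"filter",fit(w,"filter",(467.5,305.5,2),zoff=8,zmin=42,pad=4))
```

```text
top [435.12   4.81  -7.2    2.68] 1.8 267
  scene [ 4.3466e+02  1.5700e+00 -4.2100e+00 -3.5000e-01] 1.18 321
z 39.99513524139981 pushed blocked: False [1.000e-01 1.457e+02] [ 0.7 -0.3 -1.9]
t 54.525
  top [432.55 108.34 -19.69   2.79] 1.8 271
  scene [433.13 104.78 -19.03  -0.66] 1.45 298
z 39.97503802566184 pushed blocked: False [ 0.  98.7] [ 0.3 -0.1 -1.6]
t 67.0917
top filter (array([468.77, 306.68,   1.98,   2.38]), 0.84, 206)
scene filter (array([467.14, 304.57,   1.86,  -0.87]), 1.04, 323)
```

View pics/s4b.png

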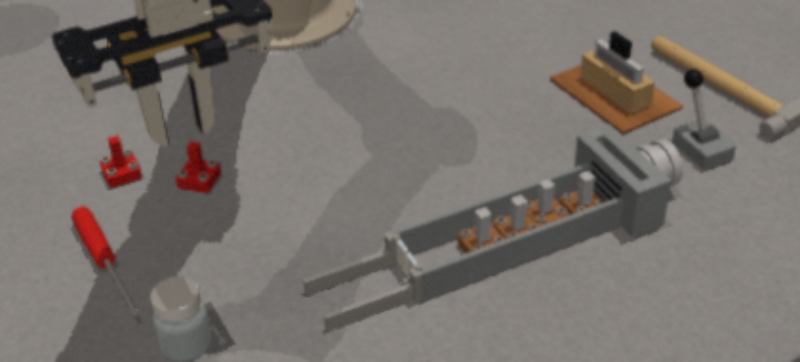

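All four carriers stand in the bay, the gate at (410,255) is shut, and the filter is still in its stand at (622,60). Now the filter: centre on the tab along its width, then regrip across its thickness.

Run:
```python
from h import *
x,y,a=467.8,305.6,2.0
manip.move_pose([x,y,180],tool(a+90)); grip(0.6)
manip.servo_line([x,y,86],v=120); f0=force(); grip(0.0); o=observe(); print("x-grip",np.round(o["ee_pos"],2),o["width"]*93,f0,force())
grip(0.6); manip.servo_line([x,y,125],v=150); grip(0.4); manip.move_pose([x,y,125],tool(a)); 
manip.servo_line([x,y,85],v=100); f0=force(); grip(0.0); o=observe(); print("y-grip",np.round(o["ee_pos"],2),o["width"]*93,f0,force(),o["ft_torque"],o["time"])
```

```text
x-grip [467.8  305.71  86.45] 35.596436329662176 [-0.6  0.3  0.5] [-2.3  0.4  6.3]
y-grip [467.87 305.69  85.29] 9.804620178213613 [ 0.9  0.2 -0.2] [-1.3  0.   3.5] [-0.00234363  0.1775129  -0.01310053] 76.3833
```

Run:
```python
from h import *
o=observe()["ee_pos"]; manip.servo_line([o[0],o[1],205],v=120); print(force(),observe()["width"]*93)
t=tool(B[2]); manip.move_pose(bw(0,288,205),t); manip.servo_line(bw(0,288,152),v=100); manip.pause(.3)
h=manip.servo_line(bw(0,288,86),v=30,threshold=8); e=observe(); print("hit",h,np.round(e["ee_pos"],2),wb(e["ee_pos"]).round(2),force(),np.round(e["ft_torque"],2),e["time"])
```

```text
[-0.1 -0.9 -1.4] 10.024174995508572
hit False [650.29 161.04  86.14] [9.0000e-02 2.8801e+02] [ 0.5  0.4 -2. ] [ 0.01 -0.02 -0.01] 81.7917
```

Run:
```python
from h import *
h=manip.servo_line(bw(0,288,84.3),v=15,threshold=8); print("low",h,observe()["ee_pos"][2],force())
grip(0.3); manip.servo_line(bw(0,288,130),v=150); grip(0.0)
h=manip.servo_line(bw(0,288,107.5),v=20,threshold=8); print("press",h,observe()["ee_pos"][2],force())
manip.servo_line(bw(0,288,160),v=150); manip.move_pose([480,-100,250],tool(0)); print(observe()["time"])
im,_,W=shot("scene","s5"); im2,_,W2=shot("top","t5")
cv2.imwrite("pics/s5b.png",cv2.resize(im[150:340,180:480,::-1],(800,507),interpolation=cv2.INTER_CUBIC))
M["sw"]=[(-25,25,-19,19,0,22)]
for n,w,zo in(("top",W2,2),("scene",W,0)):
    P=onplane(n,92); X,Y,z=w[...,0],w[...,1],w[...,2]-zo; m=(abs(X-595)<40)&(abs(Y-323)<40)&(z>78); print("ball",w[m].mean(0).round(1),m.sum()); 
    print("tab",fit(w,"filter",tuple(bw(0,288)[:2])+(B[2],),zoff=8,zmin=55,pad=1))
```

```text
low True 85.32470250831712 [-0.1  0.4  5. ]
press True 109.4250314166157 [-1.3  0.1  5.7]
86.3
ball [591.4 323.5 100.7] 81
tab (array([649.72, 162.25,  -4.21,   2.43]), 1.14, 139)
ball [598.1 318.3  94.4] 92
tab (array([649.25, 160.71,  -2.15,   0.7 ]), 0.64, 197)
```

View pics/s5b.png

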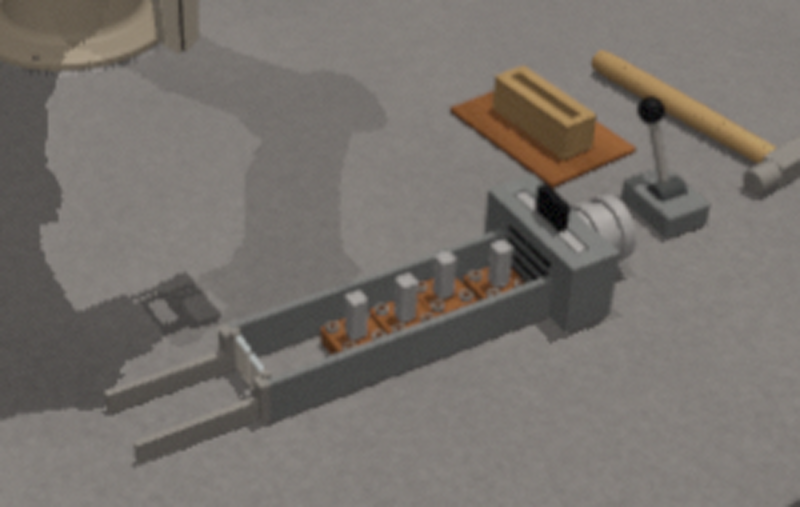

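The filter sits flush with only the tab out at (552,207), all four carriers are inside, and the gate at (248,358) is shut. Now the lever.

Run:
```python
from h import *
S=[630.7,319.8,-4.8]; t=tool(S[2]); P=lambda x,z:bw(x,0,z,b=S)
manip.move_pose(P(-85,180),t); grip(0.0); manip.servo_line(P(-85,95),v=150)
h=manip.servo_line(P(25,95),v=60,threshold=9); e=observe(); print("stop",h,wb(e["ee_pos"],b=S).round(2),force(),np.round(e["ft_torque"],2))
if h and wb(e["ee_pos"],b=S)[0]<5: raise SystemExit("early")
manip.servo_line(P(5,95),v=60); manip.servo_line(P(-30,180),v=200); manip.move_pose([480,-100,250],tool(0)); print(observe()["time"])
im,_,W=shot("scene","s6"); shot("top","t6"); cv2.imwrite("pics/s6b.png",cv2.resize(im[150:340,180:480,::-1],(800,507),interpolation=cv2.INTER_CUBIC))
m=(abs(W[...,0]-640)<70)&(abs(W[...,1]-320)<40)&(W[...,2]>78); print("ball",W[m].mean(0).round(1),m.sum())
```

```text
stop True [16.78 -0.21] [-1.3 -0.5  0.5] [0.12 0.21 0.03]
93.075
ball [673.6 311.9  96.5] 91
```

View pics/s6b.png

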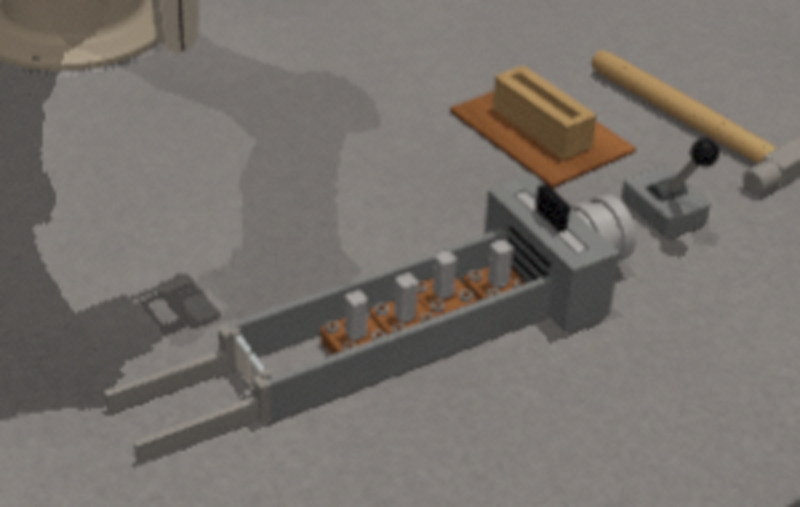

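The lever is thrown over, with its ball at (705,152) about 76 mm from where it started. I'll give it one confirming push against the stop, back off and hand in.

Run:
```python
from h import *
S=[630.7,319.8,-4.8]; t=tool(S[2]); P=lambda x,z:bw(x,0,z,b=S)
manip.move_pose(P(0,180),t); manip.servo_line(P(0,95),v=150)
h=manip.servo_line(P(24,95),v=20,threshold=12); print(h,wb(observe()["ee_pos"],b=S).round(2),force())
manip.servo_line(P(5,95),v=60); manip.servo_line(P(-20,180),v=200); manip.move_pose([480,-100,250],tool(0)); manip.pause(.5)
_,_,W=shot("scene"); m=(abs(W[...,0]-640)<70)&(abs(W[...,1]-320)<40)&(W[...,2]>78); print("ball",W[m].mean(0).round(1))
for y in(240,193,146,99): print(wb(fit(W,"carrier",tuple(bw(0,y)[:2])+(B[2],),zmin=20,pad=-8)[0]).round(1))
print(observe()["time"]); print(ticket.close_job())
```

```text
True [16.77  0.05] [-1.2  0.7  0.3]
ball [673.6 312.1  96.6]
[ -1.3 237.3]
[ -1.4 186.5]
[ -1.  145.1]
[-1.1 98.1]
99.5833
the job is handed in; nothing more can be done
None
```

I handed the job in at about 100 s, with the filter fully home, all four carriers in the bay behind the shut gate, and the lever thrown against its stop; the verdict was not shown to me.

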